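# Find the stamped parts crate and push it to the dispatch line

## Robot

A 6-joint arm with a two-finger parallel gripper is mounted at the origin on the work surface. World frame = base frame: x ahead of the robot, y to its left, z up, the work surface at z = 0. Lengths are in m, angles in rad, forces in N, time in s.
With the tool pointing down it reaches from about 0.35 to 0.975 m from the base axis. Payload 4.9 kg.
Tool frame: the origin (TCP) lies midway between the tips of the shut fingers; the grasp point (between the pads) lies 19 mm behind it; z points along the fingers, y is the direction in which the jaws open and shut (so a half turn about z gives the same grasp; the last joint's range is limited). The gripper opens to 85 mm and grips with 20 to 120 N. Pads are 22 mm wide; open, the fingers measure 114 mm over their backs; the gripper's body (76 mm by 85 mm) begins 54 mm behind the grasp point. The pads swing forward as they close: fully open they stand 13 mm farther back than shut.
Start: joints at [-1.285, 0.053, 1.613, -0, 1.476, -0.119], TCP at [0.246, -0.574, 0.231] pointing down, gripper open.
Joint ranges: [-3.01, 3.01], [-1.01, 2.22], [0.06, 2.58], [-1.02, 4.17], [0.09, 2.62], [-3.14, 3.14]. Speed limits (rad/s): [2.57, 2.57, 3.14, 3.14, 3.14, 3.14].

## Interface

Orientations are given as a unit quaternion [w, x, y, z].
In Python, from plant import manip, cams gives the robot as it stands.
- The arm moves only by the tool jog_arm, never from a script. Its argument "targets" is a list of rows, each a list of 4 numbers: the shift along the tool's x, y, z in m, then the turn about the tool's z in degrees. A call has 1 to 5 rows; each row is the pose to reach, as a shift and turn from the pose commanded when the call began, along the tool's axes at that moment; what a row does not reach only later rows make up. A row lasts 1/12 s, in which the tool goes at most 41.7 mm and 7.16 degrees, less where a joint would pass 70% of its speed; a pose out of reach is approached as far as the arm can. A call with a gripper value outside its range is refused whole. "fingers" is the opening, from 0 (shut) to 1 (fully open), set as the call begins (left out, the last holds). The fingers move at their own pace and stop on an object; the grip force is fixed at half the most. Time passes only in rows, so rows that repeat a pose let the fingers close. It gives the time, the measured TCP pose, the force and the opening at its end, in the units of the state.
- manip.state(): the state, without advancing time (a new reading comes with each control period).
- cams.grab_frame(name): name is "side" or "top" or "wrist"; returns the picture (480x640x3 uint8, red, green, blue); there is no depth.
- cams.get_calibration(name): a dict with "camera_matrix" (3x3 intrinsics, pixels), "cam_to_world" (4x4, takes a point from camera to world coordinates). Camera axes: x right, y up, looking along -z (the intrinsics and any distortion apply to the point x, -y, -z); pixel columns grow to the right and rows downward; lengths in m; the calibration is good to about 2 mm. The wrist camera is an equidistant fisheye: a pixel r from the principal point sees the ray r / f radians off the axis. A picture is of the moment at which its call begins: read the wrist's pose just before it. get_calibration takes no time and is no camera call; for the wrist camera it gives the pose at the moment of the call.
- manip.job_done(): hands the job in, once; it reports no verdict.
The state is a dict: "time": time; "joint_pos": joint angles; "joint_vel": joint speeds; "joint_efforts": joint torques, N m; "tool_pos": TCP position; "tool_rot": TCP orientation; "contact_force": force on the tool from outside, world axes, zero at the start; "ft_torque": the same for the moment, N m; "gripper_width": opening from 0.0 (shut) to 1.0 (fully open).
Only numpy, scipy, OpenCV 4.12 (cv2) and the standard library are available. Lean on these libraries where they do the work, as an engineer would, in place of code of your own. Each camera call takes 0.05 s, during which the arm holds its last target. There are 200 camera calls.

## Task

Tip each of the two beechwood crates towards the robot, the one on the robot's left first and then the one on its right, so that each comes to rest on its tall end board where it stood and its underside shows. Then push the one that has a ring with a cross stamped on its underside, still on its end, away from the robot until its foremost bottom edge (its heel) is over the brass dispatch line, and leave the other on its end. Use only the fingertips: never lift or carry a crate or roll it on its side, and do not disturb the other things on the table.

Things in the scene. Friction and masses are not known exactly. Their poses are not given: they have to be found in the camera images.
- crate_a: one of two alike empty open beechwood crates, about 0.35 kg; just one is stamped underneath. Origin: centre of the underside of its foot, 64 mm long (x) and 110 mm wide (y); z up. Floor 10 mm up inside; on the near (-x, robot's) side an upright end board 6 mm thick, 90 mm high, full width; cheeks 6 mm thick on both sides, 36 mm high, 98 mm apart; the far (+x) end is open
- crate_b: the other crate, of the same shape and size. Origin and axes likewise: centre of the underside of the foot, x to the far open end, z up.
- stamp (a point): centre of the stamp, a dark ring 53 mm across with a cross in it, on the underside of the floor of whichever crate bears it, close to that crate's origin (hidden until that crate is tipped)
- crate_a_heel (a point): middle of crate_a's heel, the bottom edge of its end board (x = -32 mm). Pulled towards the robot near the top of the board's inner face (about 1 N), the crate tips about the heel; past about 35 deg it falls on by itself and rests on its end board: 64 mm high, underside upright and facing away from the robot, the heel its foremost bottom edge
- crate_b_heel (a point): the same point of crate_b
- crate_a_lip (a point): middle of the top edge of crate_a's end board (outer face), 90 mm straight above the heel while the crate stands. Along this board the cheeks go on up, 24 mm deep with the board, to 4 mm below the top. On its end, the crate slides without tipping when pushed forward low down on the inner face of its floor, under 20 mm above the table
- crate_b_lip (a point): the same point of crate_b
- line: the dispatch line: flush brass strip in the marble beyond both crates, 28 mm wide (its x) and 600 mm long (its y); origin at its centre; x points across it, away from the robot
- jar: squat brown glass jar with a tin lid, 60 mm across, 56 mm high, standing between the crates; origin under its centre. Bystander
- canister: aluminium screw-top canister, 68 mm across, 130 mm high, out to the left; origin under its centre. Bystander
- key_cover: ruby red celluloid key cover, 70 x 18 x 10 mm, lying between the crates, long along its x; origin under its centre. Bystander
- grille_clip: chrome grille clip, 40 x 12 x 18 mm, out to the right; origin under its centre. Bystander
- reed_block: beechwood reed block, 130 x 34 x 40 mm, lying beyond the line, long along its x; origin under its centre. Bystander
- driver: screwdriver, 160 mm long, lying out to the right along its x; origin under its middle. Bystander
Things that resemble listed ones, but are neither listed nor needed, are in the scene too. What is shaped like the crate_b but pink or purple is not meant. What is shaped like the crate_a but red is not meant.

How it is judged:
By the outcome, as a careful person would: the job done as asked, in the order asked, and still so for the second after the job is handed in, with the robot touching nothing.
It also fails if it takes over 58 s, if anything falls off the work surface, if the arm or the gripper's body presses on something with over 40 N, if the wrist force passes 120 N, or if a joint passes its speed limit or range.

## Working session

There is one attempt and no reset: what is moved stays moved. The work goes in short steps, Python scripts to look and compute and a tool call to move; the robot and the scene stay as the last step left them, time stands still between calls to the robot, and variables do not carry over. Pictures are saved under pics/ and viewed, about 8 in all and at most 12, crops included, and the job is handed in when it is done.

Besides the shell and the picture viewer there is one more tool, called after "Call:" by a JSON object that holds its "fn" and its "kwargs", one argument or row to a line. jog_arm: Moves the arm, as the interface text tells. Its arguments: {"type":"object","properties":{"targets":{"type":"array"},"fingers":{"type":"number"}},"required":["targets"]}

```bash
mkdir -p pics; ls
cat > h.py <<'E'
import numpy as np, cv2
from plant import manip, cams
def grab(n,f):
    im=cams.grab_frame(n); cv2.imwrite('pics/'+f,cv2.cvtColor(im,cv2.COLOR_RGB2BGR)); return im
def ray(n,uv):
    c=cams.get_calibration(n);K=np.array(c['camera_matrix']);T=np.array(c['cam_to_world'])
    d=np.array([(uv[0]-K[0,2])/K[0,0],-(uv[1]-K[1,2])/K[1,1],-1.]);return T[:3,3],T[:3,:3]@d
def onz(n,uv,z):
    o,d=ray(n,uv);return (o+d*(z-o[2])/d[2]).round(4)
def proj(n,p):
    c=cams.get_calibration(n);K=np.array(c['camera_matrix']);T=np.array(c['cam_to_world'])
    q=T[:3,:3].T@(np.array(p)-T[:3,3]);return (K[0,2]+K[0,0]*q[0]/-q[2],K[1,2]+K[1,1]*-q[1]/-q[2])
E
python3 - <<'E'
from h import *
grab('top','top0.png');grab('side','side0.png')
for n in('top','side'):
    c=cams.get_calibration(n);print(n,{k:(np.array(v).round(3).tolist()) for k,v in c.items()})
s=manip.state();print(s)
E
```

```text
pics
top {'camera_matrix': [[474.148, 0.0, 323.831], [0.0, 474.148, 241.093], [0.0, 0.0, 1.0]], 'cam_to_world': [[0.009, 0.999, -0.036, 0.528], [-1.0, 0.009, 0.002, -0.005], [0.002, 0.036, 0.999, 1.019], [0.0, 0.0, 0.0, 1.0]]}
side {'camera_matrix': [[579.775, 0.0, 321.103], [0.0, 579.775, 232.337], [0.0, 0.0, 1.0]], 'cam_to_world': [[-0.987, 0.129, -0.1, 0.422], [-0.163, -0.767, 0.621, 0.852], [0.003, 0.629, 0.777, 1.158], [0.0, 0.0, 0.0, 1.0]]}
{'time': 0.1, 'joint_pos': array([-1.28501305e+00,  5.33211416e-02,  1.61415278e+00,  1.94181576e-05,
        1.47600777e+00, -1.19030087e-01]), 'joint_vel': array([-0.00052026, -0.00285339, -0.00191059, -0.00246396, -0.00179104,
       -0.00042475]), 'joint_efforts': array([ 3.62870624e-04, -3.94907355e+01, -3.71362710e+01, -1.45904269e-04,
        3.98869146e-03, -7.79135604e-06]), 'tool_pos': array([ 0.24598263, -0.57394558,  0.23016951]), 'tool_rot': array([-9.42042752e-04,  9.79585355e-01,  2.01026465e-01, -6.90285186e-05]), 'contact_force': array([0.0279942 , 0.21825857, 0.42343852]), 'ft_torque': array([-0.03810248,  0.01045571,  0.01639056]), 'gripper_width': 1.001221977582557}
```

View pics/top0.png

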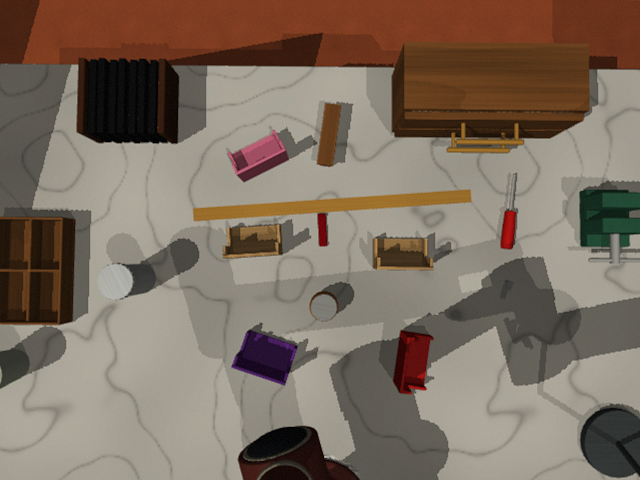

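View pics/side0.png

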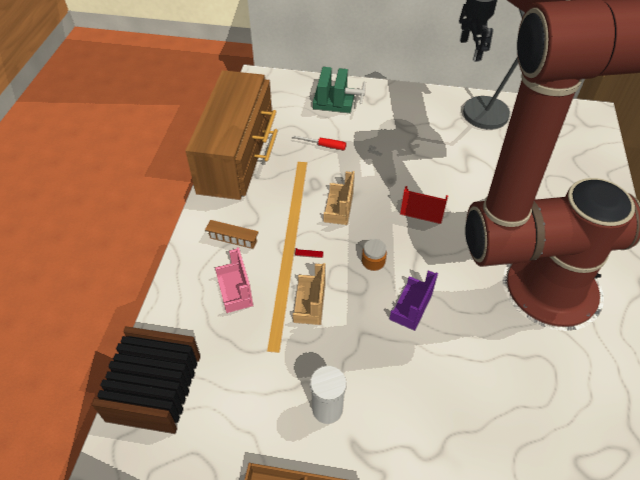

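Top view: the two beechwood crates are at (252,240), the robot's left, and (403,252), its right. The pink (258,155), purple (265,357) and red (413,360) ones are decoys by colour. The jar is at (323,305), the key cover at (323,229) and the line runs from (194,214) to (470,196). I'll confirm with one enlarged crop.

Run:
```python
import cv2,numpy as np
im=cv2.imread('pics/top0.png')
a=cv2.resize(im[180:280,215:345],None,fx=6,fy=6,interpolation=cv2.INTER_CUBIC)[:300*2]
b=cv2.resize(im[185:280,365:460],None,fx=6,fy=6,interpolation=cv2.INTER_CUBIC)
a=cv2.resize(im[190:270,213:293],None,fx=5,fy=5,interpolation=cv2.INTER_CUBIC)
b=cv2.resize(im[200:280,370:450],None,fx=5,fy=5,interpolation=cv2.INTER_CUBIC)
cv2.imwrite('pics/crop1.png',np.hstack([a,b]))
```

```text
(no output)
```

View pics/crop1.png

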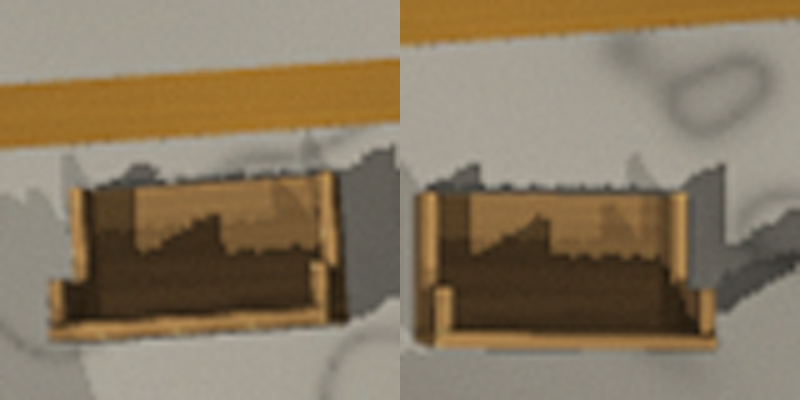

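Run:
```python
from h import *
for nm,p,q,fl in(('L',(223,258.4),(278.6,254.6),[(213+78/5,190+188/5),(213+333/5,190+172/5)]),('R',(377,269.6),(433,269.6),[(370+25/5,200+192/5),(370+282/5,200+192/5)])):
    P=onz('top',p,.09);Q=onz('top',q,.09);d=P-Q;y=d/np.linalg.norm(d)
    print(nm,P,Q,'w',np.linalg.norm(d),'mid',(P+Q)/2,'yaw deg',np.degrees(np.arctan2(-d[0],d[1])))
    print(' far cheek tops z.036',[onz('top',f,.036) for f in fl])
for p in((194,208),(194,221),(470,190),(470,202),(252,203),(252,216),(403,194),(403,207)):print(p,onz('top',p,0))
print('jar',onz('top',(323,305),.056),'key',onz('top',(322,213),.0),onz('top',(323,246),0),'can',onz('top',(115,281),.13))
print('reed',onz('top',(333,103),.04),onz('top',(325,165),.04))
# side check of lips
im=cv2.imread('pics/side0.png')
s=cv2.resize(im[150:340,270:400],None,fx=4,fy=4,interpolation=cv2.INTER_CUBIC);s=s[:600] if 0 else cv2.resize(im[160:335,280:400],None,fx=3.4,fy=3.4,interpolation=cv2.INTER_CUBIC)
cv2.imwrite('pics/crop2.png',s)
for nm,p,q in(('L',(223,258.4),(278.6,254.6)),('R',(377,269.6),(433,269.6))):
    print(nm,[((np.array(proj('side',onz('top',u,.09)))-[280,160])*3.4).round() for u in(p,q)])
w=cams.get_calibration('wrist');print({k:np.array(v).round(3).tolist() for k,v in w.items()})
R=__import__('scipy.spatial.transform',fromlist=['Rotation']).Rotation
s=manip.state();q=s['tool_rot'];print(R.from_quat([q[1],q[2],q[3],q[0]]).as_matrix().round(3),s['tool_pos'])
```

```text
L [0.5261 0.1901 0.09  ] [0.5345 0.0813 0.09  ] w 0.10912378292562991 mid [0.5303 0.1357 0.09  ] yaw deg 4.414813248727191
 far cheek tops z.036 [array([0.59  , 0.1908, 0.036 ]), array([0.5976, 0.085 , 0.036 ])]
R [ 0.5068 -0.1116  0.09  ] [ 0.5078 -0.2213  0.09  ] w 0.10970455779045828 mid [ 0.5073  -0.16645  0.09   ] yaw deg 0.5222806978239996
 far cheek tops z.036 [array([ 0.5702, -0.1134,  0.036 ]), array([ 0.5712, -0.2202,  0.036 ])]
(194, 208) [0.634  0.2732 0.    ]
(194, 221) [0.6059 0.2727 0.    ]
(470, 190) [ 0.6783 -0.3222  0.    ]
(470, 202) [ 0.6523 -0.3222  0.    ]
(252, 203) [0.6459 0.1484 0.    ]
(252, 216) [0.6178 0.148  0.    ]
(403, 194) [ 0.6683 -0.1774  0.    ]
(403, 207) [ 0.6401 -0.1775  0.    ]
jar [ 0.4336 -0.0066  0.056 ] key [ 0.6256 -0.0028  0.    ] [ 0.5545 -0.0056  0.    ] can [0.4822 0.3828 0.13  ]
reed [ 0.8524 -0.0238  0.04  ] [ 0.7219 -0.0082  0.04  ]
L [array([143., 484.]), array([157., 345.])]
R [array([237., 139.]), array([255.,  34.])]
{'camera_matrix': [[371.648, 0.0, 315.094], [0.0, 371.648, 239.854], [0.0, 0.0, 1.0]], 'cam_to_world': [[0.393, 0.871, 0.294, 0.32], [-0.92, 0.373, 0.124, -0.542], [-0.002, -0.319, 0.948, 0.372], [0.0, 0.0, 0.0, 1.0]]}
[[ 0.919  0.394 -0.001]
 [ 0.394 -0.919  0.002]
 [ 0.    -0.002 -1.   ]] [ 0.24598263 -0.57394558  0.23016951]
```

View pics/crop2.png

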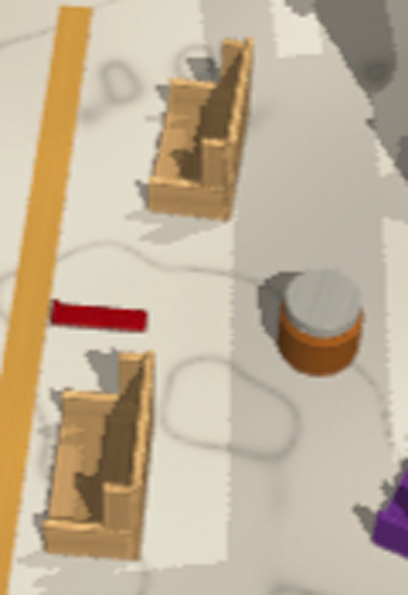

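Two measurements agree: the left crate's heel is at (0.530, 0.136) with yaw 4.4°, and the right's is at (0.507, −0.166) with yaw 0.5°. Both lips measure about 0.109 m wide (0.110 expected), and the side-view reprojection matches to about 2 mm. I'll go to the left crate with the tool's x pointing away from the robot.

Call:
{"fn": "jog_arm", "kwargs": {
  "targets": [
    [0.029,-0.027,0,4],
    [0.058,-0.055,0,8],
    [0.087,-0.082,0,12],
    [0.116,-0.11,0,16],
    [0.145,-0.137,0,18.8]
  ],
  "fingers": 0.4
}}

```text
time: 0.52
tool_pos: [0.3256, -0.3895, 0.2306]
tool_rot: [-0.0, 0.999, 0.036, -0.0]
contact_force: [1.1, 1.0, 1.0]
gripper_width: 0.4
```

```bash
cat >> h.py <<'E'
from scipy.spatial.transform import Rotation
def togo(p,yaw=None):
    s=manip.state();q=s['tool_rot'];R=Rotation.from_quat([q[1],q[2],q[3],q[0]]).as_matrix()
    y=np.degrees(np.arctan2(R[1,0],R[0,0]))
    print('t',round(s['time'],2),'tcp',s['tool_pos'].round(4),'yaw',y.round(2),'F',s['contact_force'].round(2),'w',round(s['gripper_width'],2))
    print('shift',(R.T@(np.array(p)-s['tool_pos'])).round(4),'turn',None if yaw is None else round(y-yaw,2))
E
python3 -c "
from h import *
togo([.557,.138,.23],4.4)"
```

```text
t 0.52 tcp [ 0.3256 -0.3895  0.2306] yaw 4.17 F [1.12 0.96 1.03] w 0.4
shift [ 0.2692 -0.5092  0.001 ] turn -0.23
```

Call:
{"fn": "jog_arm", "kwargs": {
  "targets": [
    [0.018,-0.034,0,0],
    [0.036,-0.068,0,0],
    [0.054,-0.102,0,0],
    [0.072,-0.136,0,0],
    [0.09,-0.17,0,0]
  ]
}}

```text
time: 0.93
tool_pos: [0.4023, -0.2131, 0.231]
tool_rot: [-0.0, 0.999, 0.038, -0.0]
contact_force: [1.2, -0.8, 0.1]
gripper_width: 0.4
```

Call:
{"fn": "jog_arm", "kwargs": {
  "targets": [
    [0.018,-0.034,0,0],
    [0.036,-0.068,0,0],
    [0.054,-0.102,0,0],
    [0.072,-0.136,0,0],
    [0.09,-0.17,0,0]
  ]
}}

```text
time: 1.35
tool_pos: [0.479, -0.0367, 0.231]
tool_rot: [0.0, 0.999, 0.038, -0.0]
contact_force: [0.7, -0.3, 0.5]
gripper_width: 0.401
```

Call:
{"fn": "jog_arm", "kwargs": {
  "targets": [
    [0.018,-0.034,0,0],
    [0.036,-0.068,0,0],
    [0.054,-0.102,0,0],
    [0.072,-0.136,0,0],
    [0.089,-0.169,0,0]
  ]
}}

```text
time: 1.77
tool_pos: [0.5548, 0.1388, 0.2307]
tool_rot: [0.0, 0.999, 0.039, -0.0]
contact_force: [1.2, -0.6, 0.9]
gripper_width: 0.404
```

Call:
{"fn": "jog_arm", "kwargs": {
  "targets": [
    [0,0,0.02,0],
    [0,0,0.04,0],
    [0,0,0.06,0],
    [0,0,0.06,0]
  ]
}}

```text
time: 2.1
tool_pos: [0.5514, 0.1367, 0.1656]
tool_rot: [0.0, 0.999, 0.039, -0.005]
contact_force: [-1.1, -0.0, -0.9]
gripper_width: 0.401
```

```bash
python3 -c "
from h import *
togo([.556,.138,.07],4.4);grab('side','side1.png');grab('top','top1.png')
im=cv2.imread('pics/side1.png')[190:370,240:420];im2=cv2.imread('pics/top1.png')[170:350,190:370]
cv2.imwrite('pics/c3.png',cv2.resize(np.hstack([im,im2]),None,fx=2.2,fy=2.2))"
```

```text
t 2.1 tcp [0.5514 0.1367 0.1656] yaw 4.44 F [-1.14 -0.05 -0.94] w 0.4
shift [ 0.0056 -0.001   0.0955] turn 0.04
```

View pics/c3.png

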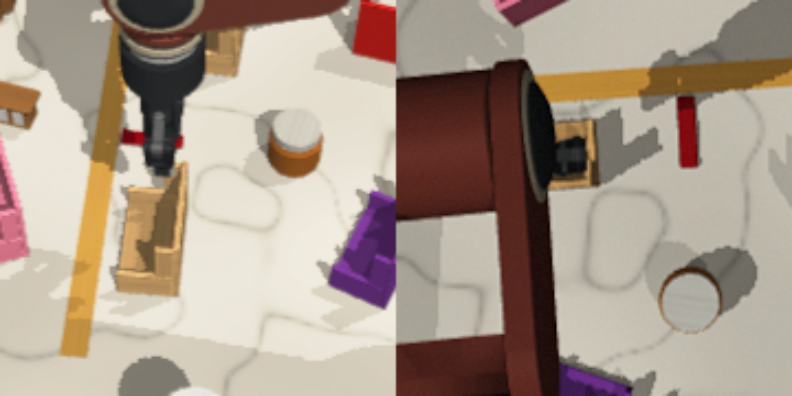

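Side (left half) shows the fingers above the crate's inside, just beyond the end board. The top view is mostly hidden by the arm. I'll descend inside the crate.

Call:
{"fn": "jog_arm", "kwargs": {
  "targets": [
    [0.005,-0.001,0.025,0],
    [0.005,-0.001,0.05,0],
    [0.005,-0.001,0.075,0],
    [0.005,-0.001,0.095,0],
    [0.005,-0.001,0.095,0]
  ]
}}

```text
time: 2.62
tool_pos: [0.5573, 0.1375, 0.0732]
tool_rot: [0.0, 0.999, 0.038, -0.003]
contact_force: [-0.9, 0.1, -1.1]
gripper_width: 0.403
```

Call:
{"fn": "jog_arm", "kwargs": {
  "targets": [
    [-0.002,0,0,0],
    [-0.004,0,0,0],
    [-0.006,0,0,0],
    [-0.008,0,0,0],
    [-0.01,0,0,0]
  ]
}}

```text
time: 3.03
tool_pos: [0.5504, 0.1374, 0.078]
tool_rot: [-0.0, 0.999, 0.038, 0.001]
contact_force: [-0.2, 0.2, -0.1]
gripper_width: 0.399
```

Call:
{"fn": "jog_arm", "kwargs": {
  "targets": [
    [0,0,0.005,0],
    [0,0,0.012,0],
    [-0.003,0,0.014,0],
    [-0.006,0,0.014,0],
    [-0.01,0,0.014,0]
  ]
}}

```text
time: 3.45
tool_pos: [0.5392, 0.1365, 0.0618]
tool_rot: [0.0, 0.999, 0.038, -0.0]
contact_force: [1.8, 1.0, 0.1]
gripper_width: 0.4
```

Call:
{"fn": "jog_arm", "kwargs": {
  "targets": [
    [-0.004,0,0,0],
    [-0.008,0,0,0],
    [-0.012,0,0,0],
    [-0.016,0,0,0],
    [-0.02,0,0,0]
  ]
}}

```text
time: 3.87
tool_pos: [0.5192, 0.135, 0.0624]
tool_rot: [0.0, 0.999, 0.038, -0.0]
contact_force: [0.9, -0.1, 0.3]
gripper_width: 0.4
```

Call:
{"fn": "jog_arm", "kwargs": {
  "targets": [
    [-0.004,0,0.001,0],
    [-0.008,0,0.002,0],
    [-0.012,0,0.003,0],
    [-0.016,0,0.004,0],
    [-0.02,0,0.005,0]
  ]
}}

```text
time: 4.28
tool_pos: [0.4992, 0.1334, 0.0571]
tool_rot: [0.0, 0.999, 0.038, -0.0]
contact_force: [-0.7, -0.4, 0.4]
gripper_width: 0.399
```

Call:
{"fn": "jog_arm", "kwargs": {
  "targets": [
    [-0.003,0,0.001,0],
    [-0.006,0,0.002,0],
    [-0.009,0,0.003,0],
    [-0.012,0,0.003,0],
    [-0.012,0,0.003,0]
  ]
}}

```text
time: 4.7
tool_pos: [0.4872, 0.1325, 0.0541]
tool_rot: [0.0, 0.999, 0.038, -0.0]
contact_force: [-0.1, 0.2, -0.0]
gripper_width: 0.403
```

```bash
python3 -c "
from h import *
togo([.49,.133,.055],4.4);grab('side','side2.png')
im=cv2.imread('pics/side2.png')[190:370,240:420]
cv2.imwrite('pics/c4.png',cv2.resize(im,None,fx=2.5,fy=2.5))"
```

```text
t 4.7 tcp [0.4872 0.1325 0.0541] yaw 4.4 F [-0.13  0.21 -0.02] w 0.4
shift [ 0.0029 -0.0003 -0.0009] turn -0.0
```

View pics/c4.png

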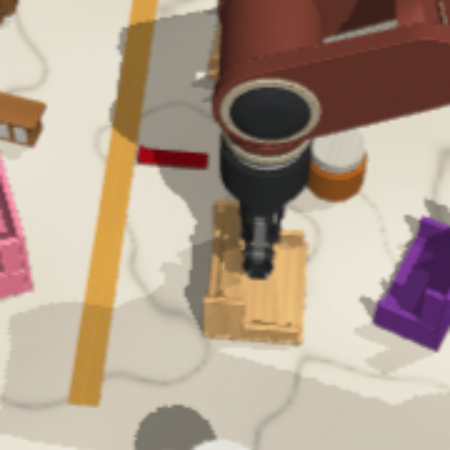

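Side view: the left crate rests on its end board with the fingers inside it and the key cover and jar untouched. I'll lift straight up and go to the right crate.

Call:
{"fn": "jog_arm", "kwargs": {
  "targets": [
    [0,0,-0.035,0],
    [0,0,-0.07,0],
    [0,0,-0.105,0],
    [0,0,-0.14,0],
    [0,0.02,-0.15,0]
  ]
}}

```text
time: 5.17
tool_pos: [0.4923, 0.1145, 0.2116]
tool_rot: [-0.001, 0.999, 0.04, 0.005]
contact_force: [1.4, -0.0, 1.2]
gripper_width: 0.403
```

Call:
{"fn": "jog_arm", "kwargs": {
  "targets": [
    [0.005,0.038,0,1],
    [0.01,0.076,0,2],
    [0.015,0.114,0,3],
    [0.02,0.152,0,3.9],
    [0.025,0.19,0,3.9]
  ]
}}

```text
time: 5.58
tool_pos: [0.5291, -0.0768, 0.2047]
tool_rot: [0.0, 1.0, 0.004, 0.0]
contact_force: [0.6, 0.4, 0.5]
gripper_width: 0.402
```

```bash
python3 -c "
from h import *
togo([.535,-.166,.20],.5)"
```

```text
t 5.58 tcp [ 0.5291 -0.0768  0.2047] yaw 0.46 F [0.55 0.38 0.5 ] w 0.4
shift [0.0052 0.0892 0.0047] turn -0.04
```

Call:
{"fn": "jog_arm", "kwargs": {
  "targets": [
    [0.003,0.035,0,0],
    [0.006,0.07,0,0],
    [0.006,0.089,0,0],
    [0.006,0.089,0.02,0],
    [0.006,0.089,0.03,0]
  ]
}}

```text
time: 6.0
tool_pos: [0.5354, -0.1652, 0.1733]
tool_rot: [-0.0, 1.0, 0.003, -0.0]
contact_force: [-1.2, -0.2, -1.2]
gripper_width: 0.401
```

Call:
{"fn": "jog_arm", "kwargs": {
  "targets": [
    [0,0,0.01,0],
    [0,0,0.025,0],
    [0,0,0.04,0],
    [0,0,0.05,0],
    [0,0,0.05,0]
  ]
}}

```text
time: 6.42
tool_pos: [0.5338, -0.1623, 0.1211]
tool_rot: [-0.001, 1.0, 0.005, -0.003]
contact_force: [-0.7, 1.1, 1.0]
gripper_width: 0.399
```

```bash
python3 -c "
from h import *
togo([.533,-.166,.063],.5)
print(onz('side',(322,220),0))"
```

```text
t 6.42 tcp [ 0.5338 -0.1623  0.1211] yaw 0.56 F [-0.69  1.12  1.04] w 0.4
shift [-0.0005  0.0038  0.0581] turn 0.06
[ 0.5762 -0.1143  0.    ]
```

Call:
{"fn": "jog_arm", "kwargs": {
  "targets": [
    [0.001,0.003,0.02,0],
    [0.001,0.003,0.04,0],
    [0.001,0.003,0.055,0],
    [0.001,0.003,0.055,0],
    [0.001,0.003,0.055,0]
  ]
}}

```text
time: 6.83
tool_pos: [0.5364, -0.1664, 0.0692]
tool_rot: [-0.0, 1.0, 0.005, -0.001]
contact_force: [-0.3, -0.4, 0.4]
gripper_width: 0.402
```

```bash
python3 -c "
from h import *
togo([.533,-.166,.063],.5)"
```

```text
t 6.83 tcp [ 0.5364 -0.1664  0.0692] yaw 0.53 F [-0.35 -0.39  0.35] w 0.4
shift [-0.0034 -0.0004  0.0062] turn 0.03
```

Call:
{"fn": "jog_arm", "kwargs": {
  "targets": [
    [-0.004,0,0.003,0],
    [-0.008,0,0.006,0],
    [-0.012,0,0.006,0],
    [-0.016,0,0.006,0],
    [-0.02,0,0.006,0]
  ]
}}

```text
time: 7.25
tool_pos: [0.5167, -0.1672, 0.0641]
tool_rot: [0.0, 1.0, 0.004, 0.001]
contact_force: [0.8, 0.4, 0.7]
gripper_width: 0.403
```

Call:
{"fn": "jog_arm", "kwargs": {
  "targets": [
    [-0.004,0,0,0],
    [-0.008,0,0,0],
    [-0.012,0,0,0],
    [-0.016,0,0,0],
    [-0.02,0,0,0]
  ]
}}

```text
time: 7.67
tool_pos: [0.4961, -0.1672, 0.0633]
tool_rot: [-0.0, 1.0, 0.004, -0.0]
contact_force: [0.2, 0.7, 0.2]
gripper_width: 0.402
```

Call:
{"fn": "jog_arm", "kwargs": {
  "targets": [
    [-0.004,0,0.001,0],
    [-0.008,0,0.002,0],
    [-0.012,0,0.003,0],
    [-0.016,0,0.004,0],
    [-0.02,0,0.005,0]
  ]
}}

```text
time: 8.08
tool_pos: [0.4761, -0.1673, 0.0581]
tool_rot: [-0.0, 1.0, 0.004, -0.0]
contact_force: [-0.1, -0.4, 0.8]
gripper_width: 0.399
```

Call:
{"fn": "jog_arm", "kwargs": {
  "targets": [
    [-0.003,0,0.001,0],
    [-0.006,0,0.002,0],
    [-0.009,0,0.003,0],
    [-0.011,0,0.003,0],
    [-0.011,0,0.003,0]
  ]
}}

```text
time: 8.5
tool_pos: [0.4652, -0.1674, 0.0551]
tool_rot: [-0.0, 1.0, 0.004, -0.0]
contact_force: [0.2, 0.3, -0.4]
gripper_width: 0.401
```

Call:
{"fn": "jog_arm", "kwargs": {
  "targets": [
    [0,0,0,0],
    [0,0,-0.035,0],
    [0,0,-0.07,0],
    [0,0,-0.105,0],
    [0,0,-0.14,0]
  ]
}}

```text
time: 8.92
tool_pos: [0.4655, -0.1673, 0.1969]
tool_rot: [-0.0, 1.0, 0.004, -0.0]
contact_force: [0.3, -0.5, -0.6]
gripper_width: 0.399
```

Call:
{"fn": "jog_arm", "kwargs": {
  "targets": [
    [0.03,-0.03,0,0],
    [0.06,-0.06,0,0],
    [0.09,-0.09,0,0],
    [0.12,-0.12,0,0],
    [0.15,-0.15,0,0]
  ]
}}

```text
time: 9.33
tool_pos: [0.6131, -0.0172, 0.1956]
tool_rot: [0.0, 1.0, 0.004, 0.0]
contact_force: [0.8, -1.3, 0.1]
gripper_width: 0.404
```

```bash
python3 -c "
from h import *
togo([.64,-.01,.2],.5);grab('wrist','w1.png');grab('side','side3.png')"
```

```text
t 9.33 tcp [ 0.6131 -0.0172  0.1956] yaw 0.5 F [ 0.78 -1.25  0.15] w 0.4
shift [ 0.027  -0.007  -0.0044] turn -0.0
```

View pics/w1.png

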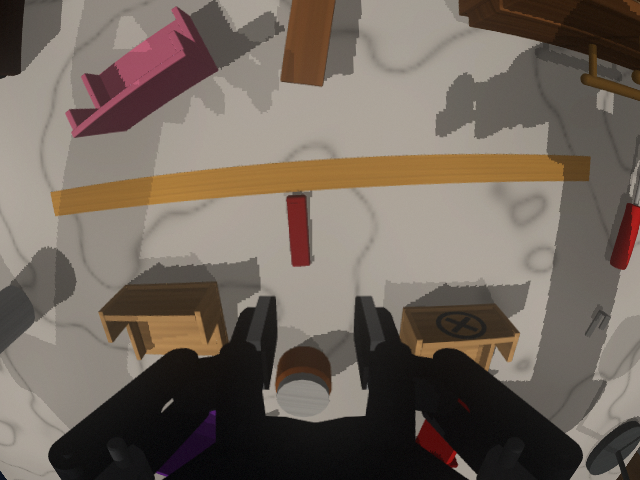

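Wrist view: the right crate's underside bears the ring with a cross at (462,324). The left crate's underside at (160,300) is plain. Both stand on end, and the chrome grille clip is at (597,320), clear to the right. Now I'll locate the right heel edge and the line from this frame.

```bash
cat >> h.py <<'E'
def wz(uv,z):
    c=cams.get_calibration('wrist');K=np.array(c['camera_matrix']);T=np.array(c['cam_to_world'])
    a=(uv[0]-K[0,2])/K[0,0];b=(uv[1]-K[1,2])/K[1,1];t=np.hypot(a,b)
    d=T[:3,:3]@np.array([np.sin(t)*a/t,-np.sin(t)*b/t,-np.cos(t)]);o=T[:3,3];return (o+d*(z-o[2])/d[2]).round(4)
E
python3 -c "
from h import *
for n,p,z in(('R heel',(405,308),0),('R heel',(503,305),0),('R top',(402,335),.064),('R top',(519,332),.064),('L heel',(128,285),0),('L heel',(217,282),0),('L top',(100,314),.064),('L top',(207,317),.064),('line far',(455,156),0),('line near',(455,181),0),('stamp',(462,324),.032),('key',(296,197),.01),('key',(300,265),.01),('clip',(597,320),.018),('jar',(303,392),.056)):print(n,wz(p,z))
togo([.44,-.167,.195],.5)"
```

```text
R heel [ 0.5075 -0.1106 -0.    ]
R heel [ 0.5069 -0.2287  0.    ]
R top [ 0.5155 -0.0929  0.064 ]
R top [ 0.5112 -0.2149  0.064 ]
L heel [0.5267 0.1907 0.    ]
L heel [0.535 0.085 0.   ]
L top [0.5253 0.1916 0.064 ]
L top [0.5311 0.0788 0.064 ]
line far [ 0.6673 -0.1461  0.    ]
line near [ 0.6432 -0.1482  0.    ]
stamp [ 0.5047 -0.1648  0.032 ]
key [0.6256 0.0028 0.01  ]
key [ 0.5598 -0.0009  0.01  ]
clip [ 0.4853 -0.3745  0.018 ]
jar [ 0.4417 -0.0048  0.056 ]
t 9.43 tcp [ 0.6144 -0.0149  0.1947] yaw 0.79 F [-0.27 -0.72  0.03] w 0.4
shift [-0.1765  0.1497 -0.0006] turn 0.29
```

Heels haven't moved (R 0.507, L about 0.531), and the stamp at (0.505, −0.165) is where it should be. The line's centre at y = −0.167 is x ≈ 0.655, so the push is about 147 mm. I'll go back into the right crate.

Call:
{"fn": "jog_arm", "kwargs": {
  "targets": [
    [-0.03,0.03,0,0],
    [-0.06,0.06,0,0],
    [-0.09,0.09,0,0],
    [-0.12,0.12,0,0],
    [-0.15,0.149,0,0]
  ]
}}

```text
time: 9.85
tool_pos: [0.4635, -0.1681, 0.1953]
tool_rot: [0.0, 1.0, 0.005, 0.0]
contact_force: [0.6, -0.7, 0.3]
gripper_width: 0.397
```

Call:
{"fn": "jog_arm", "kwargs": {
  "targets": [
    [0,0,0.03,0],
    [0,0,0.06,0],
    [0,0,0.09,0],
    [0,0,0.09,0],
    [0,0,0.09,0]
  ]
}}

```text
time: 10.27
tool_pos: [0.4637, -0.1666, 0.1039]
tool_rot: [-0.001, 1.0, 0.004, -0.002]
contact_force: [0.4, 0.3, 0.2]
gripper_width: 0.398
```

```bash
python3 -c "
from h import *
togo([.46,-.167,.015],.5)"
```

```text
t 10.27 tcp [ 0.4637 -0.1666  0.1039] yaw 0.47 F [0.39 0.29 0.21] w 0.4
shift [-0.0033  0.0005  0.0889] turn -0.03
```

Call:
{"fn": "jog_arm", "kwargs": {
  "targets": [
    [0,0,0.025,0],
    [0,0,0.05,0],
    [0,0,0.07,0],
    [0,0,0.08,0],
    [0,0,0.08,0]
  ]
}}

```text
time: 10.68
tool_pos: [0.4649, -0.1667, 0.0249]
tool_rot: [-0.0, 1.0, 0.004, -0.001]
contact_force: [-0.6, 0.2, 0.2]
gripper_width: 0.397
```

Call:
{"fn": "jog_arm", "kwargs": {
  "targets": [
    [0,0,0.005,0],
    [0,0,0.008,0],
    [0,0,0.01,0],
    [0,0,0.01,0],
    [0,0,0.01,0]
  ]
}}

```text
time: 11.1
tool_pos: [0.4664, -0.1677, 0.0168]
tool_rot: [0.001, 1.0, 0.004, 0.001]
contact_force: [0.3, 0.1, 3.9]
gripper_width: 0.402
```

```bash
python3 -c "
from h import *
togo([.46,-.167,.015],.5)"
```

```text
t 11.1 tcp [ 0.4664 -0.1677  0.0168] yaw 0.5 F [0.34 0.09 3.9 ] w 0.4
shift [-0.0064 -0.0008  0.0018] turn 0.0
```

Call:
{"fn": "jog_arm", "kwargs": {
  "targets": [
    [0,0,-0.002,0],
    [0,0,-0.002,0],
    [0,0,-0.002,0]
  ]
}}

```text
time: 11.35
tool_pos: [0.465, -0.1669, 0.0173]
tool_rot: [-0.0, 1.0, 0.004, -0.0]
contact_force: [-1.0, -0.5, -0.4]
gripper_width: 0.396
```

Call:
{"fn": "jog_arm", "kwargs": {
  "targets": [
    [0.004,0,0,0],
    [0.008,0,0,0],
    [0.012,0,0,0],
    [0.016,0,0,0],
    [0.02,0,0,0]
  ]
}}

```text
time: 11.77
tool_pos: [0.4856, -0.1668, 0.0172]
tool_rot: [-0.0, 1.0, 0.004, -0.0]
contact_force: [-2.4, -0.7, 1.2]
gripper_width: 0.399
```

Call:
{"fn": "jog_arm", "kwargs": {
  "targets": [
    [0.005,0,0,0],
    [0.01,0,0,0],
    [0.015,0,0,0],
    [0.02,0,0,0],
    [0.025,0,0,0]
  ]
}}

```text
time: 12.18
tool_pos: [0.5105, -0.1667, 0.0174]
tool_rot: [0.0, 1.0, 0.004, -0.0]
contact_force: [-5.1, -0.1, 5.3]
gripper_width: 0.399
```

Call:
{"fn": "jog_arm", "kwargs": {
  "targets": [
    [0.005,0,0,0],
    [0.01,0,0,0],
    [0.015,0,0,0],
    [0.02,0,0,0],
    [0.025,0,0,0]
  ]
}}

```text
time: 12.6
tool_pos: [0.5356, -0.1664, 0.0174]
tool_rot: [0.0, 1.0, 0.004, -0.0]
contact_force: [-5.6, 0.5, 5.1]
gripper_width: 0.405
```

```bash
python3 -c "
from h import *
togo([.633,-.167,.017],.5);grab('side','side4.png');grab('wrist','w2.png')
im=cv2.imread('pics/side4.png')[130:310,250:430];w=cv2.imread('pics/w2.png')[0:480:1,:]
cv2.imwrite('pics/c5.png',np.hstack([cv2.resize(im,(360,360)),cv2.resize(w,(440,360))]))"
```

```text
t 12.6 tcp [ 0.5356 -0.1664  0.0174] yaw 0.49 F [-5.57  0.48  5.09] w 0.4
shift [0.0973 0.0014 0.0003] turn -0.01
```

View pics/c5.png

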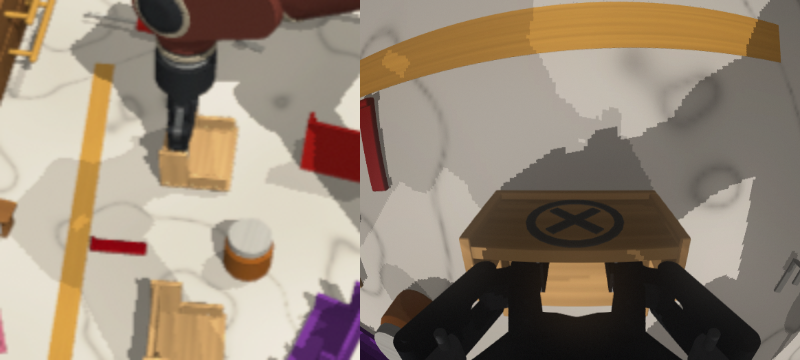

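Side shows the crate still on its end, sliding squarely towards the line. Wrist shows the stamped underside with its heel edge at roughly (199..419, 253) in the full frame.

```bash
python3 -c "
from h import *
for p in((199,253),(420,253)):print(wz(p,0))
im=cv2.imread('pics/w2.png');print(wz((300,22),0),wz((300,78),0))
# line edges in this column
hsv=cv2.cvtColor(im,cv2.COLOR_BGR2HSV)
for u in(280,310,340):
    m=np.where((hsv[:200,u,1]>110)&(hsv[:200,u,2]>60))[0];print(u,m.min(),m.max(),wz((u,m.min()),0),wz((u,m.max()),0))"
```

```text
[ 0.5565 -0.1111  0.    ]
[ 0.5574 -0.2154  0.    ]
[ 0.6598 -0.1589  0.    ] [ 0.6349 -0.1592  0.    ]
280 7 68 [ 0.667  -0.1504  0.    ] [ 0.6393 -0.1507  0.    ]
310 5 65 [ 0.6677 -0.1631  0.    ] [ 0.6405 -0.1633  0.    ]
340 3 64 [ 0.6689 -0.1757  0.    ] [ 0.6412 -0.1758  0.    ]
```

Heel is at 0.557 (TCP + 21 mm, as it should be) and the line spans 0.640–0.668 here, so 97 mm remain.

Call:
{"fn": "jog_arm", "kwargs": {
  "targets": [
    [0.005,0,0,0],
    [0.01,0,0,0],
    [0.015,0,0,0],
    [0.02,0,0,0],
    [0.025,0,0,0]
  ]
}}

```text
time: 13.12
tool_pos: [0.5605, -0.1661, 0.017]
tool_rot: [-0.0, 1.0, 0.004, -0.0]
contact_force: [-2.5, 0.7, -0.4]
gripper_width: 0.397
```

Call:
{"fn": "jog_arm", "kwargs": {
  "targets": [
    [0.005,0,0,0],
    [0.01,0,0,0],
    [0.015,0,0,0],
    [0.02,0,0,0],
    [0.025,0,0,0]
  ]
}}

```text
time: 13.53
tool_pos: [0.5857, -0.166, 0.0173]
tool_rot: [-0.0, 1.0, 0.004, 0.0]
contact_force: [-2.2, -0.2, 1.4]
gripper_width: 0.401
```

Call:
{"fn": "jog_arm", "kwargs": {
  "targets": [
    [0.005,0,0,0],
    [0.01,0,0,0],
    [0.015,0,0,0],
    [0.02,0,0,0],
    [0.025,0,0,0]
  ]
}}

```text
time: 13.95
tool_pos: [0.6107, -0.1658, 0.0174]
tool_rot: [0.0, 1.0, 0.004, -0.0]
contact_force: [-5.4, -0.3, 2.3]
gripper_width: 0.403
```

Call:
{"fn": "jog_arm", "kwargs": {
  "targets": [
    [0.005,0,0,0],
    [0.01,0,0,0],
    [0.015,0,0,0],
    [0.019,0,0,0],
    [0.022,0,0,0]
  ]
}}

```text
time: 14.37
tool_pos: [0.6328, -0.1656, 0.0175]
tool_rot: [0.0, 1.0, 0.004, 0.0]
contact_force: [-2.9, 0.8, -0.4]
gripper_width: 0.396
```

```bash
python3 -c "
from h import *
togo([.633,-.167,.017],.5);im=grab('wrist','w3.png');cv2.imwrite('pics/w3s.png',cv2.imread('pics/w3.png'))
for u,v in((200,253),(420,253)):print(wz((u,v),0))"
```

```text
t 14.37 tcp [ 0.6328 -0.1656  0.0175] yaw 0.5 F [-2.86  0.8  -0.44] w 0.4
shift [0.0002 0.0014 0.0005] turn -0.0
[ 0.6532 -0.1108  0.    ]
[ 0.6541 -0.2149  0.    ]
```

View pics/w3.png

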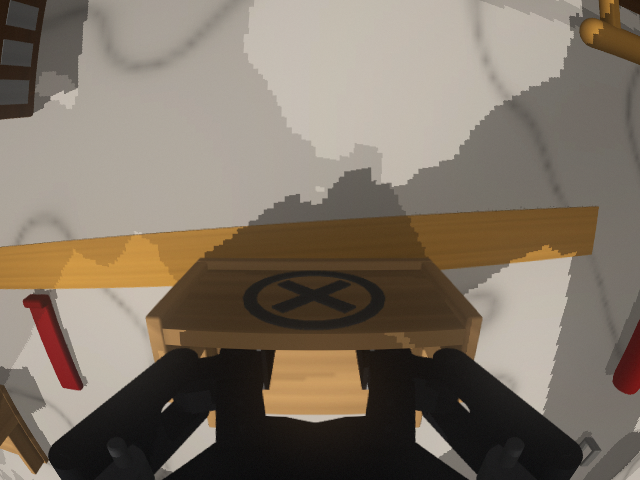

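```bash
python3 -c "
from h import *
for p in((205,260),(315,260),(425,260),(315,270),(130,234),(130,286),(315,222),(500,211),(500,261)):print(p,wz(p,0))
im=cv2.imread('pics/w3.png');print(im[250:276:2,300].tolist())"
```

```text
(205, 260) [ 0.6497 -0.113   0.    ]
(315, 260) [ 0.6504 -0.1654  0.    ]
(425, 260) [ 0.6505 -0.2178  0.    ]
(315, 270) [ 0.6454 -0.1654  0.    ]
(130, 234) [ 0.6626 -0.0743  0.    ]
(130, 286) [ 0.6341 -0.069   0.    ]
(315, 222) [ 0.6686 -0.1653  0.    ]
(500, 211) [ 0.6756 -0.2544  0.    ]
(500, 261) [ 0.6497 -0.259   0.    ]
[[33, 62, 87], [32, 62, 86], [32, 63, 88], [29, 63, 87], [33, 55, 76], [33, 51, 69], [40, 62, 83], [43, 66, 88], [41, 64, 85], [41, 64, 84], [33, 48, 63], [27, 30, 31], [28, 30, 32]]
```

The heel measures 0.6505–0.654 along its length and the strip 0.640–0.668 at its middle. I'll add 3 mm to centre it, then back off and lift out.

Call:
{"fn": "jog_arm", "kwargs": {
  "targets": [
    [0.001,0,0,0],
    [0.002,0,0,0],
    [0.003,0,0,0],
    [0.003,0,0,0]
  ]
}}

```text
time: 14.75
tool_pos: [0.6353, -0.1655, 0.0174]
tool_rot: [0.0, 1.0, 0.004, 0.0]
contact_force: [-2.8, 0.7, 1.0]
gripper_width: 0.403
```

Call:
{"fn": "jog_arm", "kwargs": {
  "targets": [
    [-0.004,0,0,0],
    [-0.008,0,0,0],
    [-0.014,0,-0.003,0],
    [-0.02,0,-0.01,0],
    [-0.02,0,-0.03,0]
  ]
}}

```text
time: 15.17
tool_pos: [0.6115, -0.1648, 0.0445]
tool_rot: [-0.001, 1.0, 0.004, -0.003]
contact_force: [-0.4, 0.6, -1.2]
gripper_width: 0.399
```

Call:
{"fn": "jog_arm", "kwargs": {
  "targets": [
    [0,0,-0.035,0],
    [0,0,-0.07,0],
    [0,0,-0.105,0],
    [0,0,-0.14,0],
    [0,0,-0.17,0]
  ]
}}

```text
time: 15.58
tool_pos: [0.6151, -0.1659, 0.2212]
tool_rot: [0.001, 1.0, 0.004, 0.002]
contact_force: [0.4, 0.0, -0.0]
gripper_width: 0.4
```

Call:
{"fn": "jog_arm", "kwargs": {
  "targets": [
    [-0.03,0.03,-0.01,0],
    [-0.06,0.06,-0.01,0],
    [-0.09,0.09,-0.01,0],
    [-0.12,0.12,-0.01,0],
    [-0.14,0.14,-0.01,0]
  ]
}}

```text
time: 16.0
tool_pos: [0.4741, -0.3084, 0.2284]
tool_rot: [0.001, 1.0, 0.004, 0.001]
contact_force: [0.5, -1.1, 0.6]
gripper_width: 0.399
```

Call:
{"fn": "jog_arm", "kwargs": {
  "targets": [
    [-0.03,0.03,0,0],
    [-0.06,0.06,0,0],
    [-0.09,0.09,0,0],
    [-0.12,0.12,0,0],
    [-0.12,0.12,0,0]
  ]
}}

```text
time: 16.42
tool_pos: [0.3528, -0.4318, 0.2282]
tool_rot: [0.002, 1.0, 0.001, -0.001]
contact_force: [0.1, 0.4, -0.3]
gripper_width: 0.4
```

```bash
python3 -c "
from h import *
togo([.4,-.4,.2],.5);grab('top','top9.png');grab('side','side9.png')
im=cv2.imread('pics/top9.png')[170:330,180:470];s=cv2.imread('pics/side9.png')[130:350,200:420]
cv2.imwrite('pics/c9.png',np.hstack([cv2.resize(im,(464,256)),cv2.resize(s,(256,256))])) if 0 else cv2.imwrite('pics/c9.png',cv2.resize(im,None,fx=2.7,fy=2.7,interpolation=cv2.INTER_CUBIC))"
```

```text
t 16.42 tcp [ 0.3528 -0.4318  0.2282] yaw 0.11 F [ 0.07  0.39 -0.3 ] w 0.4
shift [ 0.0473 -0.0318  0.0281] turn -0.39
```

View pics/c9.png

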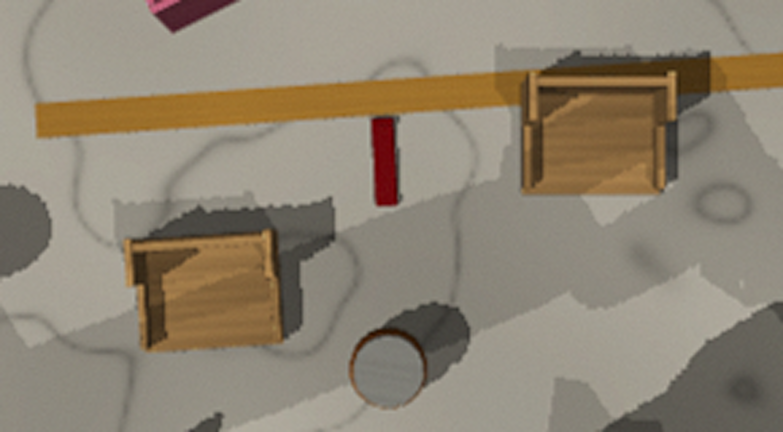

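View pics/side9.png

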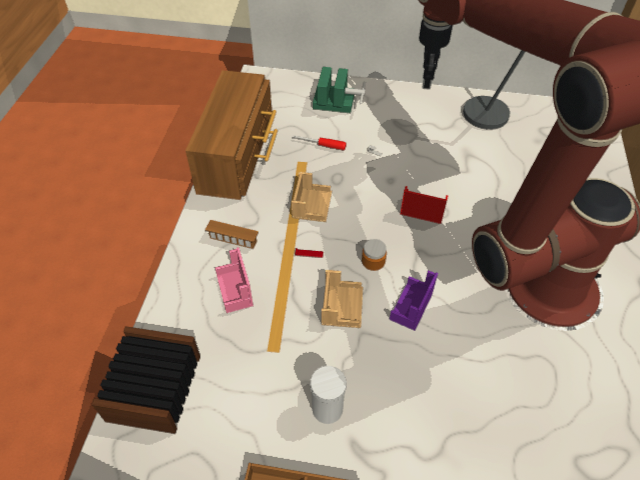

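Top and side views show both crates on their ends, the right one's heel on the brass and everything else in place. One last numeric check of the heel before handing in.

```bash
python3 -c "
from h import *
a=onz('top',(376.3,196.7),.064);b=onz('top',(430.4,196.7),.064);print(a,b)
for u in((376,),(403,),(430,)):
    x=.654+(-.0745)*(onz('top',(u[0],200),.064)[1]+.167);print('line centre there',x)
# moved bystanders between first and last side frame
d=cv2.absdiff(cv2.imread('pics/top0.png'),cv2.imread('pics/top9.png'));print([d[s].mean().round(1) for s in(np.s_[213:246,318:328],np.s_[100:168,317:342],np.s_[295:318,312:335],np.s_[265:298,98:132])])
manip.job_done()"
```

```text
[ 0.6535 -0.1125  0.064 ] [ 0.6545 -0.2221  0.064 ]
line centre there 0.6499025
line centre there 0.6539702000000001
line centre there 0.65804535
[np.float64(1.8), np.float64(1.4), np.float64(1.6), np.float64(3.4)]
the job is handed in; nothing more can be done
```

I tipped both crates onto their end boards where they stood, left first and then right. The ring and cross were on the right crate, so I pushed that one about 147 mm, still on its end, until its heel was over the brass line. I left the other standing on its end, backed the arm clear and handed the job in at about 16.5 s.

- **Heel on the line:** the last top view puts the pushed crate's heel at x = 0.6535–0.6545. The strip's centre there runs from 0.650 to 0.658 and it is 28 mm wide, so the whole heel is within about 4 mm of the centre. A wrist view taken before the final 3 mm push gave 0.6505, and the fingertips' position gave 0.654. They differ by about 3.5 mm, but both lie on the strip.
- **The other crate:** its heel measured about 0.531 after tipping, against 0.530 before.
- **Bystanders:** key cover, reed block, jar and canister show no change between the first and last top views. I checked the driver by eye in the last side view. The grille clip could not be found in the first pictures, so it has no before-and-after check, but nothing came near it.
- **Forces:** the readings stayed under 6 N throughout.

No check failed.

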